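# Scrub the tall beaker and hold the self-closing tap open to rinse it

## Task

Wash the tall beaker that stands in the sink under the tap's nozzle: take the long brush from its white stand, run its tip down to the bottom of the beaker and up to just below the rim at least twice, and stand the brush back in its stand. Then rinse: with the fingers, swing the tap's green-tipped self-closing lever forward towards the spout, against its spring, as far as its stop, and finish while still holding it there (it shuts off as soon as it is let go). Leave the beaker standing where it is, under the nozzle, and do not knock or shift the other vessels and bottles.

Things in the scene. Friction and masses are not known exactly. Their poses are not given: they have to be found in the camera images.
- beaker: tall clear-glass beaker, loose, 0.28 kg, standing on the sink floor: 76 mm outside diameter, 140 mm high, wall 3.5 mm (69 mm inside). Origin: centre of its underside, z up. The sink is set in the bench (bench top z = 0): floor at z = -0.12, opening x 0.37 to 0.63, y -0.25 to 0.25, so the beaker's rim stands 20 mm above the bench top
- beaker_rim (a point): centre of the beaker's mouth, level with the rim, 140 mm above beaker
- beaker_floor (a point): centre of the beaker's inner floor, 4 mm above beaker
- brush: long bottle brush, 0.07 kg, upright in its stand, handle up: cream bristle head 47 mm across, 82 mm long at the bottom (rigid core 36 mm across, the outer bristles give way freely), thin wire, then a round blue handle 18 mm across from 170 to 275 mm above the tip. Origin: centre of the bristle tip (lowest end); z runs up along the handle
- brush_grip (a point): point on the axis of the brush's blue handle to grip it at, 238 mm above the tip, 37 mm below the handle's upper end
- stand: white round brush stand fixed to the bench left or right of the sink: 70 mm high, foot 90 mm across, bore 44 mm across, flaring to 68 mm at the mouth in the top 15 mm, inner floor 6 mm above its origin. Origin: centre of its underside on the bench. The brush stands in it tip down on the inner floor
- tap: white pillar tap, 38 mm across, fixed behind the sink; its axis is the lever's vertical hinge. Origin: centre of its foot on the bench; its -x points along the spout (forward, over the sink), +y to the side where the lever rests. Spout 16 mm thick, top at 81 mm height; steel nozzle, its end 122 mm in front of the axis at 52 mm height, raked at the beaker's mouth. No water is shown
- jet (a point): point where the nozzle aims: 168 mm in front of the tap's axis, 20 mm above the bench; the beaker's mouth is there
- lever (a joint): angle of the lever about the pillar's axis: 0 = shut, where the spring holds it, 70 degrees from the spout on the tap's +y side; grows as it swings forward to the spout (anticlockwise from above); 0.95 rad = fully open, against its stop, 16 degrees short of the spout. The spring pulls it shut with 0.35 N m at 0, 0.60 N m at the stop (3.4 to 5.8 N at the grip)
- lever_grip (a point): middle of the lever's green grip, 103 mm from the hinge axis and 126 mm above the bench: a bar 46 mm long (pointing away from the pillar), 16 mm wide, 18 mm high. Its x axis points outward along the lever, z up
- flask: clear conical flask, loose, in the sink at one end, 74 mm across, 102 mm high; leave alone. Origin: centre of its underside
- cup: orange plastic cup, loose, in the sink at the other end, 66 mm across, 70 mm high; leave alone. Origin: centre of its underside
- wash_bottle: blue wash bottle with a thin bent white spout, loose, on the bench on the side of the sink opposite the brush stand, 60 mm across, 170 mm high; leave alone. Origin: centre of its underside
- red_cap_bottle: white bottle with a red cap, loose, on the bench behind the sink, on the side of the tap away from the lever, 60 mm across, 130 mm high; leave alone. Origin: centre of its underside
Not all that is in view belongs to the job. Leave any pink or yellow look-alike of the stand alone.

How it is judged:
On the way, in this order (a step that is already met when the one before it is completed fails the run):
1. the brush's tip is down at the bottom of the beaker (within 35 mm of its underside) (horizontal distance between brush and beaker below 0.03 m and z of brush in the frame of beaker between 0 and 0.035 m), for 0.05 s.
2. the tip is drawn up to just below the rim (more than 80 mm above the underside) (horizontal distance between brush and beaker below 0.03 m and z of brush in the frame of beaker between 0.08 and 0.15 m), for 0.05 s.
3. the tip is down at the bottom a second time (all of step 1), for 0.05 s.
4. the tip is drawn up to just below the rim a second time (all of step 2), for 0.05 s.
5. the brush stands in its stand again, let go (horizontal distance between brush and stand below 0.015 m and z of brush in the frame of stand below 0.016 m and angle between brush's own z axis and vertical below 0.3 rad and contact force between brush and the fingers below 0.1 N), for 0.2 s.
6. the lever is swung forward to its stop (value of joint lever above 0.88 rad and contact force between tap and the fingers above 2 N), for 0.2 s.
At the end, for the whole second after the job is handed in: The fingers hold the lever at its stop (0.88 rad or more of 0.95, over 2 N); the brush stands in its stand, let go (within 15 mm of its axis, tip within 10 mm of its floor, under 17 degrees from upright); the beaker is upright, its mouth centred within 30 mm of where the nozzle aims (all of step 5 and all of step 6 and angle between beaker's own z axis and vertical below 0.1 rad and horizontal distance between beaker_rim and jet below 0.03 m); the arm keeps its last pose, push and grip.
It fails at once if the beaker is tipped over (angle between beaker's own z axis and vertical above 0.5 rad).
It fails at once if the flask or cup in the sink is knocked over or shifted by more than 20 mm (distance of any of flask, cup from where it was at the start of the episode above 0.02 m or angle between any of flask, cup's own z axis and vertical above 0.5 rad).
It fails at once if a bottle on the bench is knocked over or shifted by more than 20 mm (distance of any of wash_bottle, red_cap_bottle from where it was at the start of the episode above 0.02 m or angle between any of wash_bottle, red_cap_bottle's own z axis and vertical above 0.5 rad).
It also fails if it takes over 64 s, if anything falls off the work surface, if the arm or the gripper's body presses on something with over 40 N, if the wrist force passes 120 N, or if a joint passes its speed limit or range.

## Robot

A 6-joint arm with a two-finger parallel gripper is mounted at the origin on the work surface. World frame = base frame: x ahead of the robot, y to its left, z up, the work surface at z = 0. Lengths are in m, angles in rad, forces in N, time in s.
With the tool pointing down it reaches from about 0.3 to 0.85 m from the base axis. Payload 5.4 kg.
Tool frame: the origin (TCP) lies between the finger pads; the fingertips stand ctrl.nose_length ahead of it and the grasp point (between the pads) lies 11 mm behind it (ctrl.nose_length is the distance from the TCP to the fingertips, in m); x points along the fingers, y is the direction in which the jaws open and shut, and the axes are right-handed (so a half turn about x gives the same grasp; the last joint's range is limited). The gripper opens to 85 mm and grips with 20 to 120 N. Pads are 22 mm wide; open, the fingers measure 114 mm over their backs; the gripper's body (76 mm by 85 mm) begins 54 mm behind the grasp point. The pads swing forward as they close: fully open they stand 13 mm farther back than shut.
Start: joints at [0.988, 0.158, 1.597, -0, 1.386, -0.21], TCP at [0.209, 0.535, 0.239] pointing down, gripper open.
Joint ranges: [-2.91, 2.91], [-0.94, 2.29], [0.18, 2.7], [-1.29, 4.43], [0.17, 2.64], [-3, 3]. Speed limits (rad/s): [2.57, 2.57, 3.14, 3.14, 3.14, 3.14].

## Interface

Orientations are given as [roll, pitch, yaw] about the fixed x, y, z axes, in that order (R = Rz(yaw) Ry(pitch) Rx(roll)).
In Python, from rig import ctrl gives the robot as it stands.
- The arm moves only by the tool arm_command, never from a script. Its argument "increments" is a list that holds one entry, the list of rows, each a list of 5 numbers: the shift along the tool's x, y, z in mm, then the turn about the tool's x in degrees, then the finger opening in mm, from 0 to 85.4. A call has 1 to 5 rows; each row is the pose to reach, as a shift and turn from the pose measured when the call began, along the tool's axes at that moment; what a row does not reach only later rows make up. A row lasts 1/10 s, in which the tool goes at most 50 mm and 8.59 degrees, less where a joint would pass 70% of its speed; a pose out of reach is approached as far as the arm can. A call with a gripper value outside its range is refused whole. The fingers move at their own pace and stop on an object; "newtons" is the grip in N (left out, the last holds). Time passes only in rows, so rows that repeat a pose let the fingers close. It gives the time, the measured TCP pose, the force and the opening at its end, in the units of the state.
- ctrl.sense(): the state, without advancing time (a new reading comes with each control period).
- ctrl.camera(name): name is "scene" or "top" or "wrist"; returns a dict with "image" (384x512x3 uint8, red, green, blue), "K" (3x3 intrinsics, pixels), "T" (4x4, takes a point from camera to world coordinates); the wrist camera has in their place "tool_from_camera" (4x4, takes a point from camera to tool coordinates, whose origin is the TCP and whose axes are the tool frame's). Camera axes: x right, y up, looking along -z (the intrinsics and any distortion apply to the point x, -y, -z); pixel columns grow to the right and rows downward; lengths in m; the calibration is good to about 2 mm. A picture is of the moment at which its call begins: read the wrist's pose just before it. There is no depth.
- ctrl.finish_job(): hands the job in, once; it reports no verdict.
The state is a dict: "time_s": time; "joint_pos": joint angles; "qd": joint speeds; "joint_efforts": joint torques, N m; "eef_pos": TCP position; "orientation": TCP orientation; "wrist_force": force on the tool from outside, world axes, zero at the start; "ft_torque": the same for the moment, N m; "grip_width": finger opening in m.
Only numpy, scipy, OpenCV 4.12 (cv2) and the standard library are available. Lean on these libraries where they do the work, as an engineer would, in place of code of your own. Each camera call takes 0.05 s, during which the arm holds its last target.

## Working session

There is one attempt and no reset: what is moved stays moved. The work goes in short steps, Python scripts to look and compute and a tool call to move; the robot and the scene stay as the last step left them, time stands still between calls to the robot, and variables do not carry over. Pictures are saved under pics/ and viewed, and the job is handed in when it is done.

Besides the shell and the picture viewer there is one more tool, called after "Call:" as name([rows], argument=value, ...), one row to a line, values as JSON. arm_command: Moves the arm, as the interface text tells. Its arguments: {"type":"object","properties":{"increments":{"type":"array"},"newtons":{"type":"number"}},"required":["increments"]}

```bash
mkdir -p pics; ls
python3 - <<'E'
from rig import ctrl
import cv2
s=ctrl.sense();print(s);print(ctrl.nose_length)
for n in("scene","top","wrist"):
    c=ctrl.camera(n);cv2.imwrite(f"pics/{n}0.png",c["image"][:,:,::-1]);print(n,c["K"].tolist(),c.get("T",c.get("tool_from_camera")).round(4).tolist(),c.keys())
E
```

```text
pics
{'time_s': 0.0, 'joint_pos': array([ 9.87858890e-01,  1.59024461e-01,  1.59826088e+00,  1.08058353e-05,
        1.38621704e+00, -2.10091113e-01]), 'qd': array([ 0.0006148 , -0.00145159, -0.00113887, -0.00013256,  0.00146571,
       -0.00023307]), 'joint_efforts': array([-5.78523595e-04, -3.96010923e+01, -3.31426120e+01, -2.94213751e-04,
        8.60506523e-03, -2.15891731e-06]), 'eef_pos': array([0.20912835, 0.53497774, 0.23831636]), 'orientation': array([-1.78644759,  1.56888657, -2.15929591]), 'wrist_force': array([-0.50025317, -0.23015965, -0.55759693]), 'ft_torque': array([4.81550600e-05, 1.30949187e-02, 3.11368633e-02]), 'grip_width': 0.08567443600236976}
0.008
scene [[481.59201774940635, 0.0, 254.51871458021827], [0.0, 481.59201774940635, 195.30829398109833], [0.0, 0.0, 1.0]] [[-0.377, -0.5836, 0.7192, 1.5216], [0.9261, -0.2298, 0.299, 0.4096], [-0.0092, 0.7788, 0.6272, 0.9776], [0.0, 0.0, 0.0, 1.0]] dict_keys(['image', 'K', 'T'])
top [[379.88993624141807, 0.0, 259.8951028461505], [0.0, 379.88993624141807, 192.5722571161938], [0.0, 0.0, 1.0]] [[-0.0277, 0.9819, -0.1875, 0.332], [-0.9992, -0.0324, -0.0217, -0.0133], [-0.0274, 0.1868, 0.982, 1.0522], [0.0, 0.0, 0.0, 1.0]] dict_keys(['image', 'K', 'T'])
wrist [[301.21233703661954, 0.0, 257.1507503776507], [0.0, 301.21233703661954, 189.96872467597132], [0.0, 0.0, 1.0]] [[-0.0002, 0.275, -0.9614, -0.1343], [1.0, -0.0007, -0.0005, 0.0014], [-0.0008, -0.9614, -0.275, -0.0693], [0.0, 0.0, 0.0, 1.0]] dict_keys(['image', 'K', 'tool_from_camera'])
```

View pics/scene0.png

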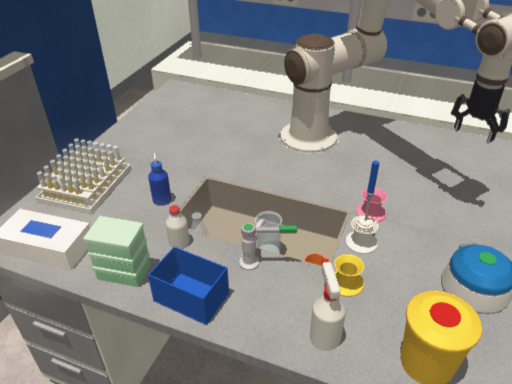

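View pics/top0.png

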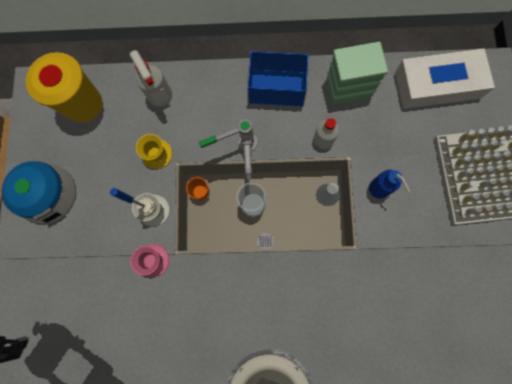

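View pics/wrist0.png

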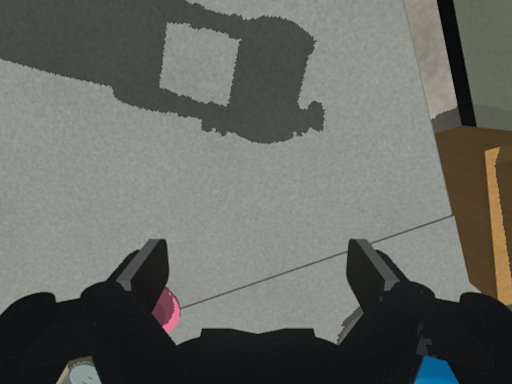

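```bash
cat > h.py <<'E'
import numpy as np, cv2
def proj(c,P):
    T=np.array(c["T"]);p=np.linalg.inv(T)@np.append(P,1);K=c["K"]
    return K[0,0]*p[0]/-p[2]+K[0,2],K[1,1]*-p[1]/-p[2]+K[1,2]
def ray(c,uv):
    K=c["K"];T=np.array(c["T"]);d=np.array([(uv[0]-K[0,2])/K[0,0],-(uv[1]-K[1,2])/K[1,1],-1.])
    d=T[:3,:3]@d;return T[:3,3],d/np.linalg.norm(d)
def onz(c,uv,z):
    o,d=ray(c,uv);return o+d*(z-o[2])/d[2]
def tri(c1,u1,c2,u2):
    o1,d1=ray(c1,u1);o2,d2=ray(c2,u2)
    s=np.linalg.lstsq(np.c_[d1,-d2],o2-o1,rcond=None)[0]
    a=o1+s[0]*d1;b=o2+s[1]*d2;return (a+b)/2,np.linalg.norm(a-b)
E
python3 - <<'E'
import cv2
a=cv2.imread("pics/scene0.png");b=cv2.imread("pics/top0.png")
cv2.imwrite("pics/c1.png",cv2.resize(a[150:300,180:400],None,fx=3.6,fy=3.6,interpolation=cv2.INTER_CUBIC))
cv2.imwrite("pics/c2.png",cv2.resize(b[100:260,100:300],None,fx=3.7,fy=3.7,interpolation=cv2.INTER_CUBIC))
E
```

```text
(no output)
```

View pics/c1.png

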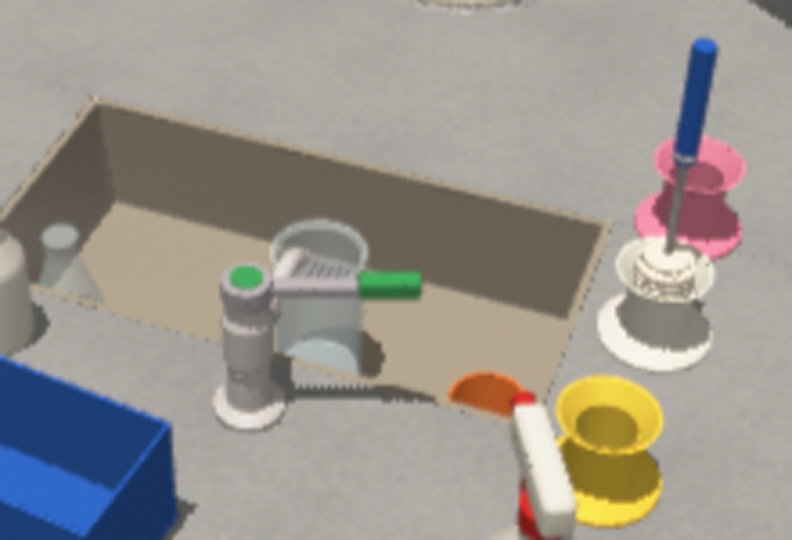

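View pics/c2.png

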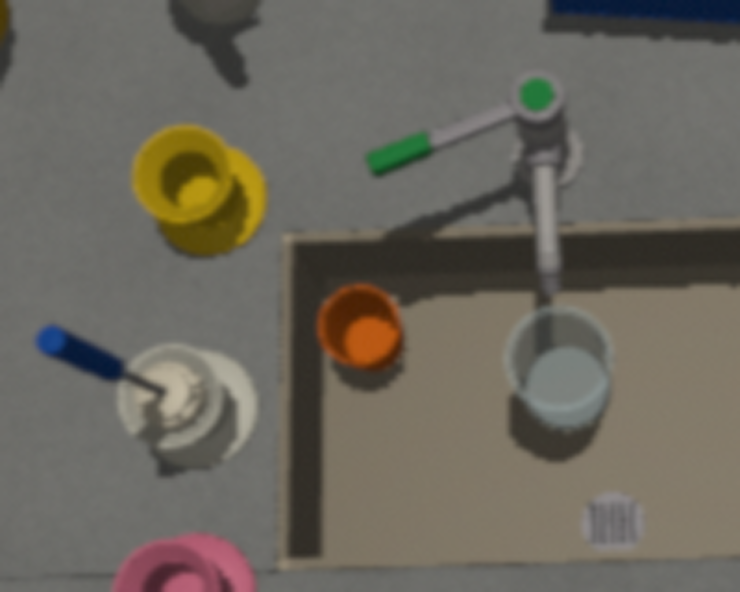

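Run:
```python
from rig import ctrl
from h import *
s=ctrl.camera("scene");t=ctrl.camera("top")
S=lambda u,v:(180+u/3.6-.4,150+v/3.6-.4); Tt=lambda u,v:(100+u/3.7-.4,100+v/3.7-.4)
for n,a,b,z in [("handletop",(705,46),(52,341),.281),("handlebot",(685,157),(120,370),.176),("standmouth",(664,272),(171,396),.07),
 ("beakerrim",(320,257),(558,359),.02),("taptop",(246,277),(537,95),.14),("levergrip",(390,285),(399,153),.135),("pinkmouth",(699,167),(167,590),.07)]:
    p,e=tri(s,S(*a),t,Tt(*b))
    print(n,p.round(4),round(e,4),"top@z",onz(t,Tt(*b),z).round(4),"scene@z",onz(s,S(*a),z).round(4))
for n,b,z in [("cuprim",(361,326),-.05),("beakerbot",(567,390),-.116),("sinkcorner",(290,238),0),("sinkcornernear",(285,566),0)]:
    print(n,onz(t,Tt(*b),z).round(4))
```

```text
handletop [0.4908 0.3097 0.2816] 0.0013 top@z [0.4911 0.3093 0.281 ] scene@z [0.4895 0.3102 0.281 ]
handlebot [0.4908 0.3084 0.1819] 0.0041 top@z [0.4924 0.3085 0.176 ] scene@z [0.4817 0.3095 0.176 ]
standmouth [0.4918 0.3102 0.0699] 0.0001 top@z [0.4918 0.3101 0.07  ] scene@z [0.4918 0.3103 0.07  ]
beakerrim [0.5188 0.0364 0.0178] 0.0007 top@z [0.5186 0.036  0.02  ] scene@z [0.521  0.0376 0.02  ]
taptop [0.6822 0.0409 0.1364] 0.0006 top@z [0.6809 0.0404 0.14  ] scene@z [0.6857 0.0427 0.14  ]
levergrip [0.6461 0.1373 0.1303] 0.0009 top@z [0.6446 0.1361 0.135 ] scene@z [0.6507 0.1392 0.135 ]
pinkmouth [0.3553 0.3093 0.0712] 0.0014 top@z [0.3555 0.309  0.07  ] scene@z [0.3532 0.3097 0.07  ]
cuprim [ 0.5633  0.1972 -0.05  ]
beakerbot [ 0.5164  0.0355 -0.116 ]
sinkcorner [0.6246 0.2434 0.    ]
sinkcornernear [0.3723 0.2439 0.    ]
```

```bash
cat >> h.py <<'E'
from scipy.spatial.transform import Rotation as Ro
def tool(s): return Ro.from_euler('xyz',s["orientation"]).as_matrix()
def go(P,s=None):
    from rig import ctrl
    s=s or ctrl.sense();R=tool(s);d=R.T@(np.array(P)-s["eef_pos"])
    print("t",round(s["time_s"],2),"tcp",s["eef_pos"].round(4),"F",s["wrist_force"].round(1),"w",round(s["grip_width"]*1000,1),"q",s["joint_pos"].round(2))
    print("x",R[:,0].round(3),"jaw y",R[:,1].round(3),"shift mm",(d*1000).round(1))
E
python3 -c "
from h import *
go([.491,.310,.315]);go([.491,.310,.233])"
```

```text
t 0.25 tcp [0.2093 0.5352 0.2388] F [-0.2 -1.  -0.5] w 85.5 q [ 0.99  0.16  1.6  -0.    1.39 -0.21]
x [-0.001 -0.001 -1.   ] jaw y [ 0.364  0.931 -0.001] shift mm [ -76.2 -107.2  344.4]
t 0.25 tcp [0.2093 0.5352 0.2388] F [-0.2 -1.  -0.5] w 85.5 q [ 0.99  0.16  1.6  -0.    1.39 -0.21]
x [-0.001 -0.001 -1.   ] jaw y [ 0.364  0.931 -0.001] shift mm [   5.8 -107.2  344.4]
```

Call:
arm_command([
  [[-50,0,0,0,85],[-80,0,0,0,85],[-80,-15,48,0,85],[-80,-30,96,0,85],[-80,-45,144,0,85]],
])

```text
time_s: 0.75
eef_pos: [0.3273, 0.4405, 0.3191]
orientation: [-0.81, 1.57, -1.181]
wrist_force: [0.2, 0.7, 0.3]
grip_width: 0.085
```

```bash
python3 -c "
from h import *
go([.491,.310,.315])"
```

```text
t 0.75 tcp [0.3273 0.4405 0.3191] F [0.2 0.7 0.3] w 85.0 q [ 0.71  0.05  1.56 -0.    1.53 -0.49]
x [ 0. -0. -1.] jaw y [ 0.363  0.932 -0.   ] shift mm [  4.2 -62.2 200. ]
```

Call:
arm_command([
  [[0,-15,48,0,85],[0,-30,96,0,85],[0,-45,145,0,85],[0,-62,200,0,70],[0,-62,200,0,60]],
])

```text
time_s: 1.25
eef_pos: [0.4943, 0.3065, 0.3186]
orientation: [-0.96, 1.569, -1.336]
wrist_force: [-0.5, 0.9, -0.6]
grip_width: 0.0605
```

```bash
python3 -c "
from h import *
from rig import ctrl
go([.491,.310,.233])
for n in ('wrist','top','scene'): cv2.imwrite(f'pics/{n}1.png',ctrl.camera(n)['image'][:,:,::-1])
"
```

```text
t 1.25 tcp [0.4943 0.3065 0.3186] F [-0.5  0.9 -0.6] w 60.5 q [ 0.35  0.14  1.47 -0.    1.54 -0.85]
x [ 0.    -0.002 -1.   ] jaw y [ 0.368  0.93  -0.002] shift mm [85.6  2.1 -4.5]
```

View pics/wrist1.png

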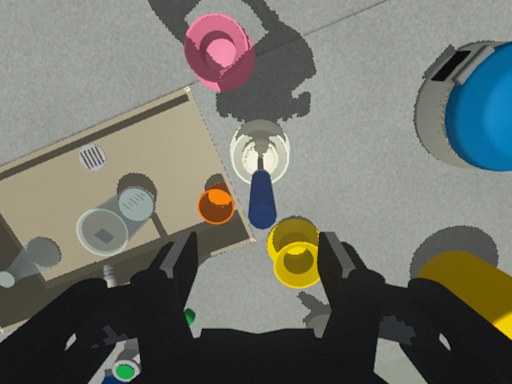

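View pics/scene1.png

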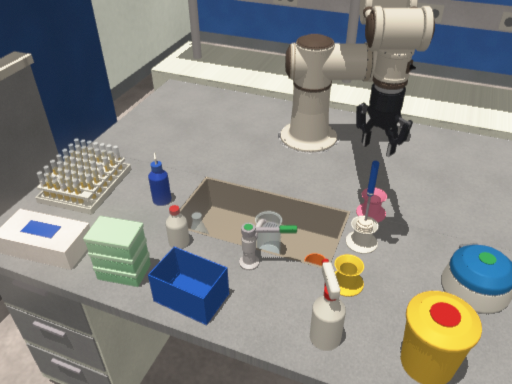

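Wrist view: the handle's top is at (263,215), the white stand's mouth at (260,152), between the pads' centre line; pink (220,50) and yellow (298,255) are the empty look-alikes. Descending.

Call:
arm_command([
  [[30,2,-4,0,60],[60,2,-4,0,60],[85,2,-4,0,60],[85,2,-4,0,60]],
], newtons=60)

```text
time_s: 1.8
eef_pos: [0.484, 0.3141, 0.2297]
orientation: [-2.491, 1.562, -2.861]
wrist_force: [0.1, 0.3, -0.3]
grip_width: 0.0601
```

```bash
python3 -c "
from h import *
from rig import ctrl
go([.491,.310,.233])
cv2.imwrite('pics/w2.png',ctrl.camera('wrist')['image'][:,:,::-1])
"
```

```text
t 1.8 tcp [0.484  0.3141 0.2297] F [ 0.1  0.3 -0.3] w 60.1 q [ 0.37  0.18  1.59  0.    1.38 -0.84]
x [-0.009 -0.003 -1.   ] jaw y [ 0.362  0.932 -0.006] shift mm [-3.3 -1.3  8. ]
```

View pics/w2.png

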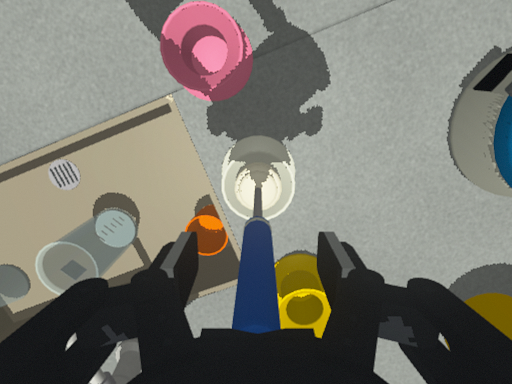

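The handle runs centred between the pads (column ~257). I'll correct the 8 mm offset and close.

Call:
arm_command([
  [[-3,-1,7,0,60],[-3,-1,7,0,60],[-3,-1,7,0,15],[-3,-1,7,0,12],[-3,-1,7,0,12]],
], newtons=60)

```text
time_s: 2.35
eef_pos: [0.4919, 0.311, 0.2359]
orientation: [-2.58, 1.566, -2.951]
wrist_force: [-0.6, -2.0, 16.6]
grip_width: 0.017
```

Call:
arm_command([
  [[0,0,0,0,12],[0,0,0,0,12],[0,0,0,0,12]],
])

```text
time_s: 2.65
eef_pos: [0.492, 0.311, 0.2361]
orientation: [-2.576, 1.567, -2.947]
wrist_force: [0.4, 0.1, 1.0]
grip_width: 0.0166
```

```bash
python3 -c "
from h import *
go([.491,.310,.315])
"
```

```text
t 2.65 tcp [0.492  0.311  0.2361] F [0.4 0.1 1. ] w 16.6 q [ 0.36  0.18  1.58  0.    1.39 -0.84]
x [-0.004 -0.001 -1.   ] jaw y [ 0.362  0.932 -0.002] shift mm [-78.9  -1.4  -0.8]
```

Call:
arm_command([
  [[-25,0,0,0,12],[-50,0,0,0,12],[-75,0,0,0,12],[-92,0,0,0,12],[-92,0,0,0,12]],
])

```text
time_s: 3.15
eef_pos: [0.4935, 0.3115, 0.3309]
orientation: [1.239, 1.569, 0.869]
wrist_force: [0.2, 0.6, -1.0]
grip_width: 0.0166
```

```bash
python3 -c "
from h import *
from rig import ctrl
go([.519,.036,.325])
for n in ('wrist','scene'): cv2.imwrite(f'pics/{n}3.png',ctrl.camera(n)['image'][:,:,::-1])
"
```

```text
t 3.15 tcp [0.4935 0.3115 0.3309] F [ 0.2  0.6 -1. ] w 16.6 q [ 0.36  0.14  1.44  0.    1.56 -0.84]
x [ 0.001  0.001 -1.   ] jaw y [0.362 0.932 0.001] shift mm [   5.6 -247.5  123.5]
```

View pics/scene3.png

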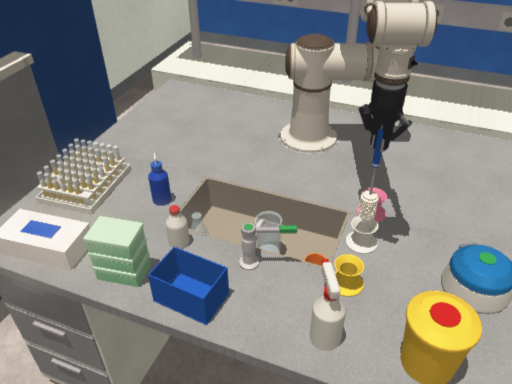

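View pics/wrist3.png

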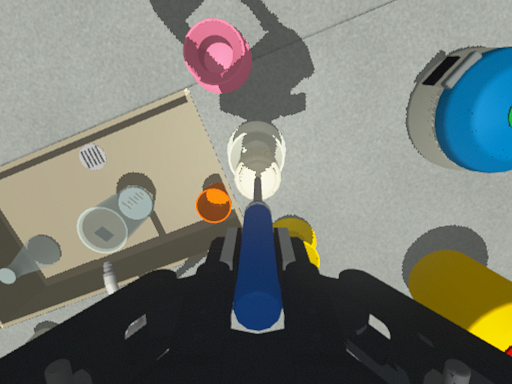

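The brush hangs in the fingers, its tip clear of the stand mouth (scene 368,225). Moving over the beaker.

Call:
arm_command([
  [[3,-30,15,0,12],[5,-65,32,0,12],[5,-105,52,0,12],[5,-145,72,0,12],[5,-185,92,0,12]],
])

```text
time_s: 3.75
eef_pos: [0.5099, 0.1036, 0.3201]
orientation: [-2.652, 1.563, -3.022]
wrist_force: [1.2, 0.1, -0.2]
grip_width: 0.0169
```

```bash
python3 -c "
from h import *
go([.519,.036,.325])
"
```

```text
t 3.75 tcp [0.5099 0.1036 0.3201] F [ 1.2  0.1 -0.2] w 16.9 q [-0.03 -0.02  1.63 -0.    1.54 -1.23]
x [-0.008 -0.001 -1.   ] jaw y [ 0.362  0.932 -0.004] shift mm [ -4.9 -59.8  32.9]
```

Call:
arm_command([
  [[-5,-30,16,0,12],[-5,-60,33,0,12],[-5,-60,33,0,12],[-5,-60,33,0,12]],
])

```text
time_s: 4.15
eef_pos: [0.5184, 0.0356, 0.3233]
orientation: [-2.779, 1.559, 3.132]
wrist_force: [-0.1, 0.5, -1.1]
grip_width: 0.0165
```

```bash
python3 -c "
from h import *
from rig import ctrl
go([.519,.036,.125])
for n in ('wrist','scene','top'): cv2.imwrite(f'pics/{n}4.png',ctrl.camera(n)['image'][:,:,::-1])
a=cv2.imread('pics/scene4.png')[80:280,170:390];b=cv2.imread('pics/top4.png')[90:250,170:340]
cv2.imwrite('pics/c4.png',cv2.hconcat([cv2.resize(a,(440,400),interpolation=2),cv2.resize(b,(360,400),interpolation=2)]))
"
```

```text
t 4.15 tcp [0.5184 0.0356 0.3233] F [-0.1  0.5 -1.1] w 16.5 q [-0.16 -0.02  1.62 -0.    1.55 -1.36]
x [-0.011  0.    -1.   ] jaw y [ 0.363  0.932 -0.004] shift mm [198.2   1.4   2.5]
```

View pics/c4.png

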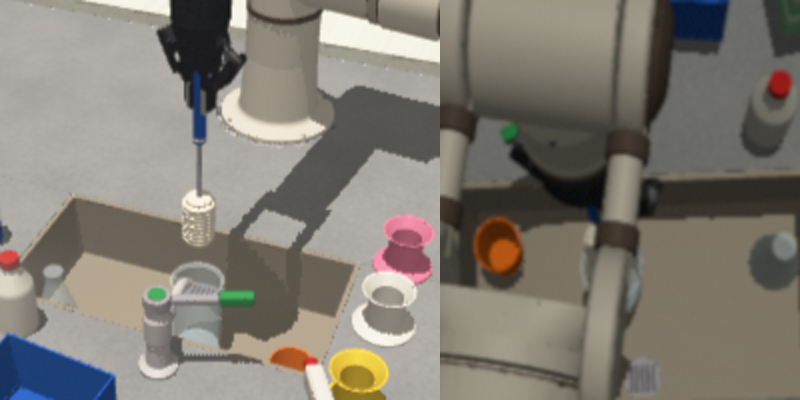

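View pics/wrist4.png

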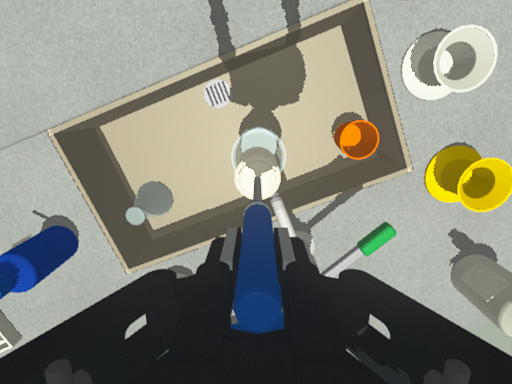

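```bash
python3 -c "
from h import *
from rig import ctrl
c=ctrl.camera('scene')
print(proj(c,[.519,.036,.093]),proj(c,[.519,.036,.175]),onz(c,(269.5,198.5),.093), onz(c,(269.3,177.5),.175))
go([.519,.036,.21])
"
```

```text
(np.float64(268.46064110969695), np.float64(201.53776321688866)) (np.float64(268.7246316441226), np.float64(178.75961243548602)) [0.50496067 0.03387835 0.093     ] [0.51295668 0.03541318 0.175     ]
t 4.35 tcp [0.5187 0.0369 0.3245] F [-0.2  0.3 -1.4] w 16.5 q [-0.16 -0.02  1.62 -0.    1.55 -1.36]
x [-0.009 -0.001 -1.   ] jaw y [ 0.36   0.933 -0.004] shift mm [114.5  -0.3   1.6]
```

Tip projects to within ~2 px of prediction; the brush is above the beaker's mouth. Lowering.

Call:
arm_command([
  [[25,0,2,0,12],[50,0,2,0,12],[75,0,3,0,12],[95,0,3,0,12],[114,0,3,0,12]],
])

```text
time_s: 4.85
eef_pos: [0.52, 0.0369, 0.2092]
orientation: [-2.736, 1.561, -3.103]
wrist_force: [0.0, -0.7, -0.2]
grip_width: 0.0166
```

```bash
python3 -c "
from h import *
from rig import ctrl
go([.520,.036,.126])
for n in ('wrist','scene'): cv2.imwrite(f'pics/{n}5.png',ctrl.camera(n)['image'][:,:,::-1])
a=cv2.imread('pics/scene5.png')[130:280,170:390];b=cv2.imread('pics/wrist5.png')[80:280,150:370]
cv2.imwrite('pics/c5.png',cv2.hconcat([cv2.resize(a,(440,300),interpolation=2),cv2.resize(b,(330,300),interpolation=2)]))
"
```

```text
t 4.85 tcp [0.52   0.0369 0.2092] F [ 0.  -0.7 -0.2] w 16.6 q [-0.16  0.05  1.77 -0.    1.33 -1.36]
x [-0.01 -0.   -1.  ] jaw y [ 0.358  0.934 -0.004] shift mm [83.2 -0.5  1.1]
```

View pics/c5.png

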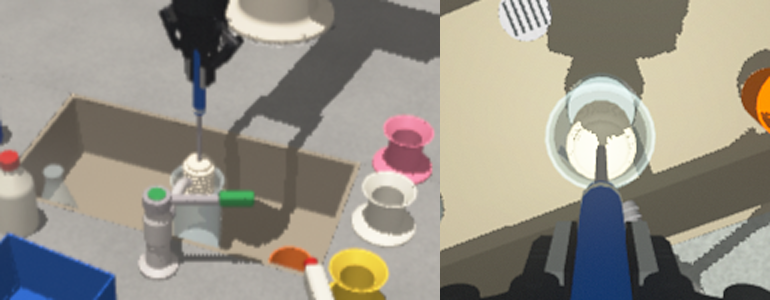

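The head is centred in the beaker's mouth, no contact force. Strokes next.

Call:
arm_command([
  [[25,0,1,0,12],[50,0,1,0,12],[70,0,2,0,12],[83,0,2,0,12],[83,0,2,0,12]],
])

```text
time_s: 5.45
eef_pos: [0.518, 0.0369, 0.1234]
orientation: [-2.826, 1.553, 3.091]
wrist_force: [-0.1, 0.2, -0.3]
grip_width: 0.0168
```

Call:
arm_command([
  [[0,0,0,0,12]],
])

```text
time_s: 5.55
eef_pos: [0.5189, 0.037, 0.1246]
orientation: [-2.814, 1.555, 3.104]
wrist_force: [-0.5, 0.0, -0.5]
grip_width: 0.0164
```

```bash
python3 -c "
from h import *
from rig import ctrl
go([.520,.036,.21])
for n in ('wrist','scene'): cv2.imwrite(f'pics/{n}6.png',ctrl.camera(n)['image'][:,:,::-1])
a=cv2.imread('pics/scene6.png')[130:280,170:390];b=cv2.imread('pics/wrist6.png')[80:280,150:370]
cv2.imwrite('pics/c6.png',cv2.hconcat([cv2.resize(a,(440,300),interpolation=2),cv2.resize(b,(330,300),interpolation=2)]))
"
```

```text
t 5.55 tcp [0.5189 0.037  0.1246] F [-0.5  0.  -0.5] w 16.4 q [-0.16  0.15  1.85 -0.    1.16 -1.36]
x [-0.016  0.001 -1.   ] jaw y [ 0.358  0.934 -0.005] shift mm [-85.4  -0.9   0.1]
```

View pics/c6.png

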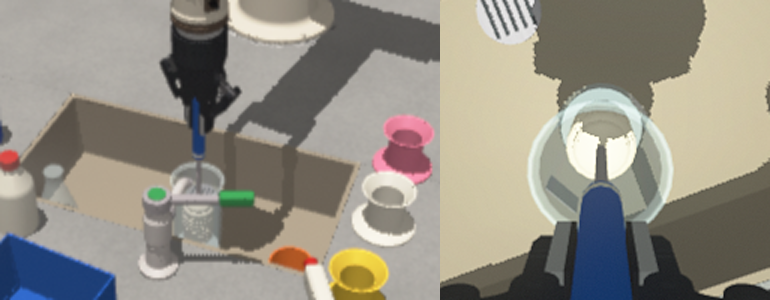

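Bristle head is inside at the beaker's bottom (tip ≈15 mm over the underside). Up, down, up.

Call:
arm_command([
  [[-25,0,0,0,12],[-50,0,0,0,12],[-75,0,1,0,12],[-86,0,1,0,12],[-86,0,1,0,12]],
])

```text
time_s: 6.15
eef_pos: [0.5228, 0.0363, 0.2133]
orientation: [-2.748, 1.56, -3.114]
wrist_force: [0.5, -0.2, -0.8]
grip_width: 0.0164
```

Call:
arm_command([
  [[0,0,0,0,12]],
])

```text
time_s: 6.25
eef_pos: [0.5222, 0.0364, 0.2124]
orientation: [-2.773, 1.559, -3.139]
wrist_force: [0.1, 0.1, -1.2]
grip_width: 0.0165
```

```bash
python3 -c "
from h import *
go([.520,.036,.125])
"
```

```text
t 6.25 tcp [0.5222 0.0364 0.2124] F [ 0.1  0.1 -1.2] w 16.5 q [-0.16  0.06  1.76 -0.    1.34 -1.37]
x [-0.012 -0.    -1.   ] jaw y [ 0.358  0.934 -0.004] shift mm [87.4 -0.8 -1. ]
```

Call:
arm_command([
  [[25,0,0,0,12],[50,0,0,0,12],[70,0,0,0,12],[86,0,0,0,12],[86,0,0,0,12]],
])

```text
time_s: 6.75
eef_pos: [0.518, 0.0368, 0.1223]
orientation: [-2.839, 1.551, 3.078]
wrist_force: [0.4, -0.2, -1.0]
grip_width: 0.0165
```

Call:
arm_command([
  [[0,0,0,0,12]],
])

```text
time_s: 6.85
eef_pos: [0.5178, 0.0369, 0.1221]
orientation: [-2.845, 1.55, 3.072]
wrist_force: [0.2, -0.4, -0.6]
grip_width: 0.017
```

Call:
arm_command([
  [[-25,0,0,0,12],[-50,0,0,0,12],[-75,0,1,0,12],[-86,0,1,0,12],[-86,0,1,0,12]],
])

```text
time_s: 7.35
eef_pos: [0.5219, 0.0362, 0.2102]
orientation: [-2.821, 1.554, 3.096]
wrist_force: [-0.1, -0.4, -0.4]
grip_width: 0.0165
```

Call:
arm_command([
  [[0,0,0,0,12],[0,0,0,0,12]],
])

```text
time_s: 7.55
eef_pos: [0.5212, 0.0363, 0.209]
orientation: [-2.831, 1.553, 3.087]
wrist_force: [-0.5, 0.2, 0.1]
grip_width: 0.0164
```

```bash
python3 -c "
from h import *
from rig import ctrl
go([.520,.036,.33])
for n in ('wrist','scene'): cv2.imwrite(f'pics/{n}7.png',ctrl.camera(n)['image'][:,:,::-1])
a=cv2.imread('pics/scene7.png')[130:280,170:390];b=cv2.imread('pics/wrist7.png')[80:280,150:370]
cv2.imwrite('pics/c7.png',cv2.hconcat([cv2.resize(a,(440,300),interpolation=2),cv2.resize(b,(330,300),interpolation=2)]))
"
```

```text
t 7.55 tcp [0.5212 0.0363 0.209 ] F [-0.5  0.2  0.1] w 16.4 q [-0.16  0.06  1.76 -0.    1.33 -1.37]
x [-0.018  0.001 -1.   ] jaw y [ 0.358  0.934 -0.006] shift mm [-120.9   -1.4   -3.1]
```

View pics/c7.png

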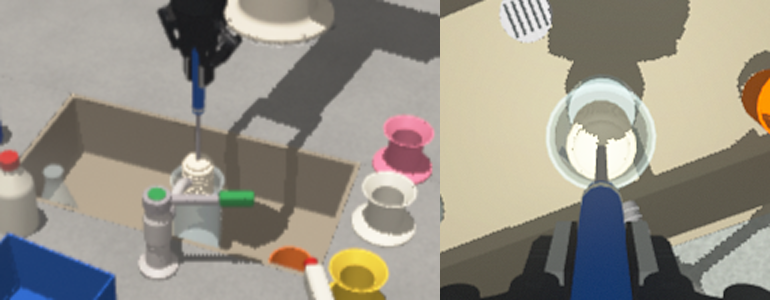

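Call:
arm_command([
  [[-30,0,0,0,12],[-60,0,-1,0,12],[-90,0,-1,0,12],[-120,-1,-3,0,12],[-120,-1,-3,0,12]],
])

```text
time_s: 8.15
eef_pos: [0.522, 0.0361, 0.3333]
orientation: [-2.76, 1.56, -3.126]
wrist_force: [0.2, -0.2, -1.4]
grip_width: 0.0168
```

```bash
python3 -c "
from h import *
go([.494,.311,.33])
"
```

```text
t 8.15 tcp [0.522  0.0361 0.3333] F [ 0.2 -0.2 -1.4] w 16.8 q [-0.16 -0.02  1.6  -0.    1.57 -1.37]
x [-0.011 -0.    -1.   ] jaw y [ 0.358  0.934 -0.004] shift mm [   3.5  246.7 -124.5]
```

Call:
arm_command([
  [[2,30,-15,0,12],[2,70,-35,0,12],[3,110,-55,0,12],[3,150,-75,0,12],[3,185,-93,0,12]],
])

```text
time_s: 8.65
eef_pos: [0.5002, 0.244, 0.3283]
orientation: [-2.73, 1.557, -3.095]
wrist_force: [1.1, 0.7, -1.6]
grip_width: 0.0165
```

```bash
python3 -c "
from h import *
go([.494,.311,.33])
"
```

```text
t 8.65 tcp [0.5002 0.244  0.3283] F [ 1.1  0.7 -1.6] w 16.5 q [ 0.24  0.08  1.51  0.    1.57 -0.97]
x [-0.014 -0.001 -1.   ] jaw y [ 0.357  0.934 -0.005] shift mm [ -1.6  60.4 -29.8]
```

Call:
arm_command([
  [[-2,30,-15,0,12],[-2,55,-27,0,12],[-2,60,-29,0,12],[-2,60,-29,0,12],[-2,60,-29,0,12]],
])

```text
time_s: 9.15
eef_pos: [0.4946, 0.3094, 0.3293]
orientation: [-2.662, 1.556, -3.028]
wrist_force: [-0.3, -1.0, -2.2]
grip_width: 0.0165
```

```bash
python3 -c "
from h import *
from rig import ctrl
go([.494,.311,.236])
for n in ('wrist','scene','top'): cv2.imwrite(f'pics/{n}8.png',ctrl.camera(n)['image'][:,:,::-1])
a=cv2.imread('pics/scene8.png')[100:270,310:430];b=cv2.imread('pics/wrist8.png')[80:280,150:370]
cv2.imwrite('pics/c8.png',cv2.hconcat([cv2.resize(a,(360,510),interpolation=2),cv2.resize(b,(440,510),interpolation=2)]))
c=ctrl.camera('scene')
for z in (.1,.178,.07,.275):print(z,proj(c,[.4918,.3102,z]))
"
```

```text
t 9.15 tcp [0.4946 0.3094 0.3293] F [-0.3 -1.  -2.2] w 16.5 q [ 0.35  0.15  1.43  0.    1.58 -0.85]
x [-0.015 -0.002 -1.   ] jaw y [ 0.358  0.934 -0.007] shift mm [93.3  1.9  0.2]
0.1 (np.float64(365.4799549676529), np.float64(217.05693014530374))
0.178 (np.float64(369.4755687030725), np.float64(194.89120018657948))
0.07 (np.float64(364.02088828093736), np.float64(225.15112550828724))
0.275 (np.float64(374.8948247817301), np.float64(164.82779196674434))
```

View pics/c8.png

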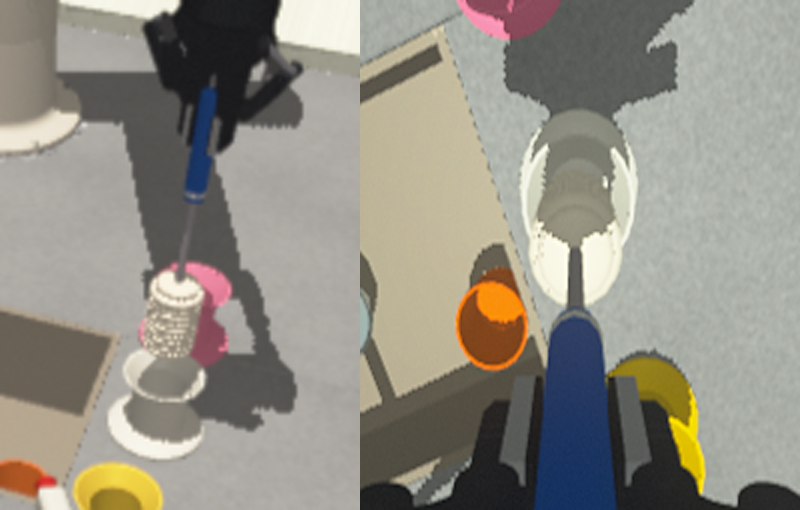

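View pics/top8.png

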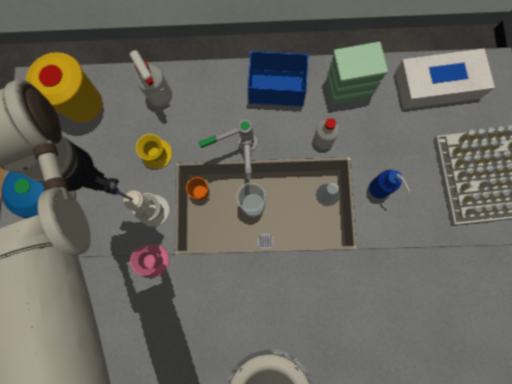

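Brush over the white stand: tip at scene ≈(366,216), predicted (365.5,217) for the stand axis. Lowering.

Call:
arm_command([
  [[15,1,2,0,12],[30,1,3,0,12],[45,1,3,0,12],[60,1,3,0,12],[70,1,3,0,12]],
])

```text
time_s: 9.85
eef_pos: [0.4962, 0.3089, 0.2576]
orientation: [-2.663, 1.554, -3.03]
wrist_force: [-0.2, -0.5, -1.2]
grip_width: 0.0167
```

```bash
python3 -c "
from h import *
from rig import ctrl
go([.494,.311,.237])
for n in ('wrist','scene'): cv2.imwrite(f'pics/{n}9.png',ctrl.camera(n)['image'][:,:,::-1])
a=cv2.imread('pics/scene9.png')[100:270,310:430];b=cv2.imread('pics/wrist9.png')[80:280,150:370]
cv2.imwrite('pics/c9.png',cv2.hconcat([cv2.resize(a,(360,510),interpolation=2),cv2.resize(b,(440,510),interpolation=2)]))
"
```

```text
t 9.85 tcp [0.4962 0.3089 0.2576] F [-0.2 -0.5 -1.2] w 16.7 q [ 0.35  0.18  1.53  0.    1.44 -0.86]
x [-0.017 -0.002 -1.   ] jaw y [ 0.359  0.933 -0.008] shift mm [20.6  1.4 -2.5]
```

View pics/c9.png

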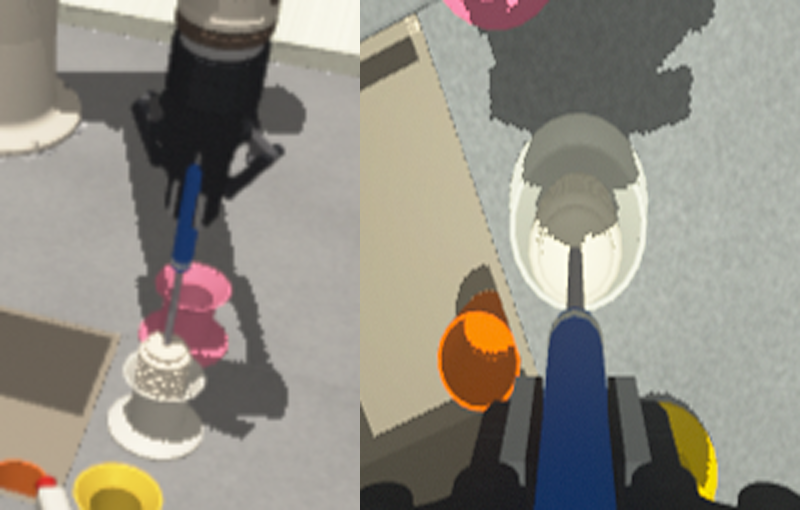

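Call:
arm_command([
  [[10,1,-1,0,12],[18,1,-1,0,12],[22,1,-1,0,12],[22,1,-1,0,12]],
])

```text
time_s: 10.35
eef_pos: [0.4953, 0.3102, 0.2362]
orientation: [-2.663, 1.554, -3.029]
wrist_force: [-0.0, -0.1, 0.8]
grip_width: 0.0167
```

```bash
python3 -c "
from h import *
go([.494,.311,.237])
"
```

```text
t 10.35 tcp [0.4953 0.3102 0.2362] F [-0.  -0.1  0.8] w 16.7 q [ 0.35  0.2   1.56  0.    1.4  -0.85]
x [-0.016 -0.002 -1.   ] jaw y [ 0.358  0.934 -0.008] shift mm [-0.7  0.2 -1.5]
```

Call:
arm_command([
  [[0,0,0,0,30],[0,0,0,0,50],[0,0,0,0,60],[0,0,0,0,60],[0,0,0,0,60]],
])

```text
time_s: 10.85
eef_pos: [0.4953, 0.3103, 0.2362]
orientation: [-2.664, 1.554, -3.03]
wrist_force: [0.3, 0.4, -0.4]
grip_width: 0.06
```

```bash
python3 -c "
from h import *
from rig import ctrl
go([.494,.311,.237])
for n in ('wrist','scene'): cv2.imwrite(f'pics/{n}10.png',ctrl.camera(n)['image'][:,:,::-1])
a=cv2.imread('pics/scene10.png')[100:270,310:430];b=cv2.imread('pics/wrist10.png')[80:280,150:370]
cv2.imwrite('pics/c10.png',cv2.hconcat([cv2.resize(a,(360,510),interpolation=2),cv2.resize(b,(440,510),interpolation=2)]))
"
```

```text
t 10.85 tcp [0.4953 0.3103 0.2362] F [ 0.3  0.4 -0.4] w 60.0 q [ 0.35  0.2   1.56  0.    1.4  -0.85]
x [-0.017 -0.002 -1.   ] jaw y [ 0.358  0.934 -0.008] shift mm [-0.8  0.2 -1.5]
```

View pics/c10.png

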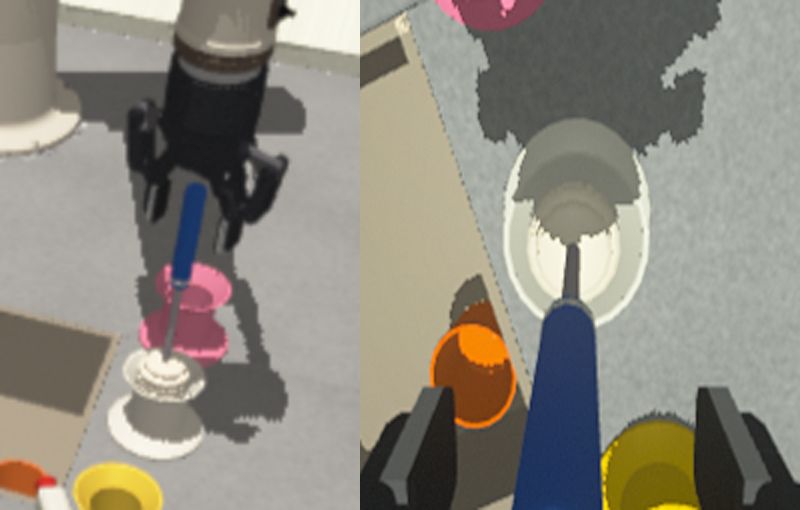

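Brush stands free in the white stand, fingers open around it. Retreating straight up.

Call:
arm_command([
  [[-25,0,0,0,60],[-50,0,0,0,60],[-75,0,0,0,60],[-95,0,0,0,60],[-95,0,0,0,60]],
])

```text
time_s: 11.45
eef_pos: [0.4982, 0.3109, 0.3348]
orientation: [-2.815, 1.561, 3.102]
wrist_force: [-0.6, -1.0, 1.3]
grip_width: 0.0599
```

```bash
python3 -c "
from h import *
from rig import ctrl
go([.648,.138,.25])
s=ctrl.camera('scene');t=ctrl.camera('top')
cv2.imwrite('pics/s11.png',s['image'][:,:,::-1])
a=s['image'][150:270,310:430,::-1];b=t['image'][90:250,90:290,::-1]
cv2.imwrite('pics/c11.png',cv2.hconcat([cv2.resize(a,(360,400),interpolation=2),cv2.resize(b,(440,400),interpolation=2)]))
"
```

```text
t 11.45 tcp [0.4982 0.3109 0.3348] F [-0.6 -1.   1.3] w 59.9 q [ 0.35  0.15  1.42  0.    1.58 -0.85]
x [-0.01  0.   -1.  ] jaw y [ 0.358  0.934 -0.003] shift mm [  83.2 -107.5  202.6]
```

View pics/c11.png

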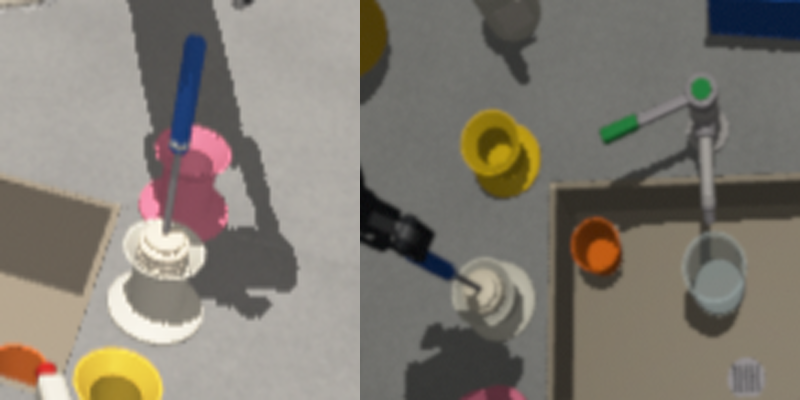

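Brush handle top at scene ≈(375,162.6) as at the start, beaker rim at top ≈(251,198) unchanged. Now the lever.

Call:
arm_command([
  [[0,-20,38,8,60],[0,-40,76,16,60],[0,-60,114,24,60],[10,-80,152,32,60],[40,-100,190,40,50]],
])

```text
time_s: 12.05
eef_pos: [0.6382, 0.1488, 0.2907]
orientation: [-1.937, 1.558, -3.008]
wrist_force: [0.1, -0.1, -0.6]
grip_width: 0.0504
```

```bash
cat >> h.py <<'E'
def yawerr(deg):
    from rig import ctrl
    R=tool(ctrl.sense());a=np.degrees(np.arctan2(R[1,1],R[0,1]));print("jaw angle",a.round(1),"turn",round(a-deg,1))
E
python3 -c "
from h import *
go([.647,.138,.21]);yawerr(20.5)
"
```

```text
t 12.05 tcp [0.6382 0.1488 0.2907] F [ 0.1 -0.1 -0.6] w 50.4 q [ 0.05  0.35  1.27 -0.    1.54 -0.45]
x [-0.013 -0.002 -1.   ] jaw y [ 0.878  0.479 -0.012] shift mm [80.6  3.5 14.1]
jaw angle 28.6 turn 8.1
```

Call:
arm_command([
  [[20,2,7,8,44],[45,3,14,8,44],[65,3,14,8,44],[80,3,14,8,44],[80,3,14,8,44]],
])

```text
time_s: 12.55
eef_pos: [0.6442, 0.1378, 0.2062]
orientation: [-1.838, 1.55, -3.048]
wrist_force: [-0.4, 0.3, -0.2]
grip_width: 0.0437
```

```bash
python3 -c "
from h import *
from rig import ctrl
go([.647,.138,.112]);yawerr(20.5)
for n in ('wrist','scene'): cv2.imwrite(f'pics/{n}12.png',ctrl.camera(n)['image'][:,:,::-1])
"
```

```text
t 12.55 tcp [0.6442 0.1378 0.2062] F [-0.4  0.3 -0.2] w 43.7 q [ 0.03  0.41  1.36 -0.    1.39 -0.33]
x [-0.02  -0.002 -1.   ] jaw y [ 0.936  0.353 -0.02 ] shift mm [94.1  4.5  1.3]
jaw angle 20.7 turn 0.2
```

View pics/wrist12.png

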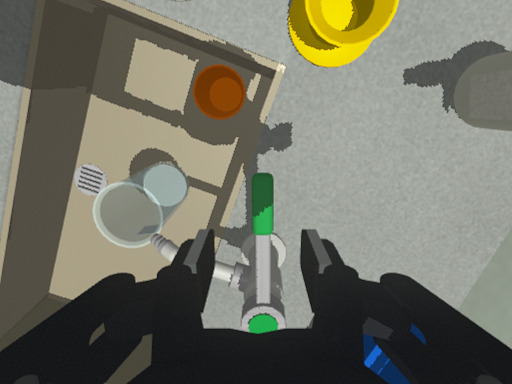

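View pics/scene12.png

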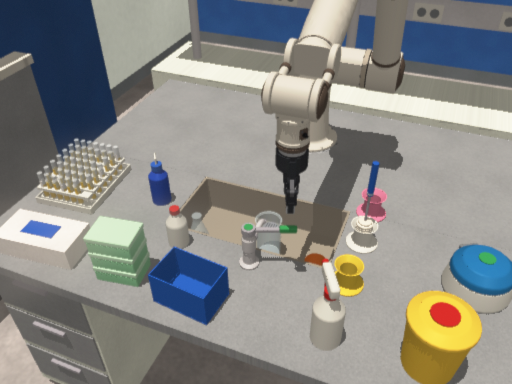

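```bash
python3 -c "
from h import *
from rig import ctrl
s=ctrl.sense();c=ctrl.camera('wrist')
T=np.eye(4);T[:3,:3]=tool(s);T[:3,3]=s['eef_pos'];c['T']=T@np.array(c['tool_from_camera'])
print('grip ends',onz(c,(262,174),.135),onz(c,(262.5,234),.135),'pillartop',onz(c,(264,326),.14))
print('beaker rim',onz(c,(128,214),.02))
"
```

```text
grip ends [0.64191674 0.16059824 0.135     ] [0.65887085 0.11740891 0.135     ] pillartop [0.68812873 0.04450084 0.14      ]
beaker rim [0.52388802 0.03712341 0.02      ]
```

The green grip (262,174–234) is centred between the pads; grip centre measured (0.650,0.139), agreeing with (0.646,0.137). Lowering.

Call:
arm_command([
  [[25,3,1,0,42],[50,5,1,0,42],[75,6,1,0,42],[94,6,1,0,42],[94,6,1,0,42]],
])

```text
time_s: 13.2
eef_pos: [0.6504, 0.1393, 0.1155]
orientation: [-1.813, 1.555, -3.023]
wrist_force: [0.0, 0.5, 0.1]
grip_width: 0.0414
```

```bash
python3 -c "
from h import *
from rig import ctrl
go([.648,.138,.112]);yawerr(20.5)
for n in ('wrist','scene'): cv2.imwrite(f'pics/{n}13.png',ctrl.camera(n)['image'][:,:,::-1])
a=cv2.imread('pics/scene13.png')[170:290,210:330];b=cv2.imread('pics/wrist13.png')[100:384,130:390]
cv2.imwrite('pics/c13.png',cv2.hconcat([cv2.resize(a,(400,400),interpolation=2),cv2.resize(b,(366,400),interpolation=2)]))
"
```

```text
t 13.2 tcp [0.6504 0.1393 0.1155] F [0.  0.5 0.1] w 41.4 q [ 0.03  0.51  1.41 -0.    1.24 -0.33]
x [-0.015 -0.002 -1.   ] jaw y [ 0.935  0.353 -0.015] shift mm [ 3.5 -2.6  0.4]
jaw angle 20.7 turn 0.2
```

View pics/c13.png

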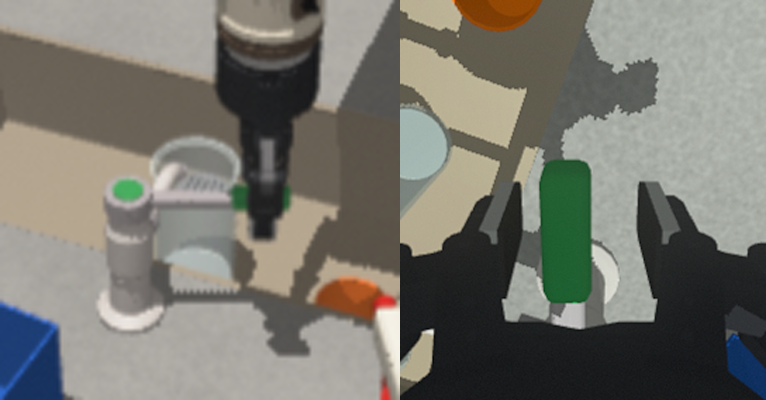

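Fingers straddle the grip, clear both sides. Narrowing the gap before swinging.

Call:
arm_command([
  [[3,-3,0,0,24],[3,-3,0,0,24],[3,-3,0,0,24],[3,-3,0,0,24]],
], newtons=30)

```text
time_s: 13.7
eef_pos: [0.6501, 0.1383, 0.1167]
orientation: [-1.744, 1.562, -2.954]
wrist_force: [0.1, 0.1, 0.2]
grip_width: 0.024
```

```bash
python3 -c "
from h import *
from rig import ctrl
go([.648,.138,.112]);yawerr(20.5)
cv2.imwrite('pics/w14.png',ctrl.camera('wrist')['image'][100:,130:390,::-1])
"
```

```text
t 13.7 tcp [0.6501 0.1383 0.1167] F [0.1 0.1 0.2] w 24.0 q [ 0.03  0.5   1.42 -0.    1.23 -0.33]
x [-0.008 -0.002 -1.   ] jaw y [ 0.935  0.353 -0.008] shift mm [ 4.8 -2.  -0.5]
jaw angle 20.7 turn 0.2
```

View pics/w14.png

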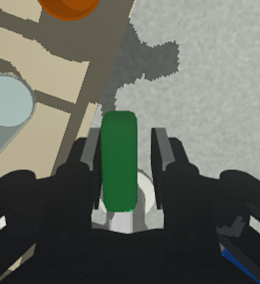

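Call:
arm_command([
  [[2,-10,0,0,24],[4,-22,1,-8,24],[4,-36,4,-16,24],[4,-49,9,-24,24],[4,-62,16,-32,24]],
], newtons=30)

```text
time_s: 14.25
eef_pos: [0.5992, 0.1015, 0.1142]
orientation: [-2.225, 1.567, -2.87]
wrist_force: [5.6, 1.0, -1.3]
grip_width: 0.0242
```

```bash
cat >> h.py <<'E'
def lev(th,off=4,z=.112,C=(.682,.041)):
    # lever turned th deg: where TCP goes
    a=np.radians(110.5+th);e=np.array([np.cos(a),np.sin(a)]);t=np.array([-e[1],e[0]])
    p=np.array(C)+.103*e+off/1000*t
    go([*p,z]);yawerr(20.5+th)
E
python3 -c "
from h import *
from rig import ctrl
lev(32);lev(42);lev(54)
s=ctrl.camera('scene')['image'][170:290,210:330,::-1];b=ctrl.camera('wrist')['image'][100:,130:390,::-1]
cv2.imwrite('pics/c15.png',cv2.hconcat([cv2.resize(s,(400,400),interpolation=2),cv2.resize(b,(366,400),interpolation=2)]))
"
```

```text
t 14.25 tcp [0.5992 0.1015 0.1142] F [ 5.6  1.  -1.3] w 24.2 q [-0.03  0.36  1.61 -0.    1.17 -0.96]
x [-0.003 -0.001 -1.   ] jaw y [ 0.602  0.799 -0.003] shift mm [ 2.2 -1.6 -0.5]
jaw angle 53.0 turn 0.5
t 14.25 tcp [0.5992 0.1015 0.1142] F [ 5.6  1.  -1.3] w 24.2 q [-0.03  0.36  1.61 -0.    1.17 -0.96]
x [-0.003 -0.001 -1.   ] jaw y [ 0.602  0.799 -0.003] shift mm [  2.2 -19.4   1.6]
jaw angle 53.0 turn -9.5
t 14.25 tcp [0.5992 0.1015 0.1142] F [ 5.6  1.  -1.3] w 24.2 q [-0.03  0.36  1.61 -0.    1.17 -0.96]
x [-0.003 -0.001 -1.   ] jaw y [ 0.602  0.799 -0.003] shift mm [  2.3 -39.9   8.2]
jaw angle 53.0 turn -21.5
```

View pics/c15.png

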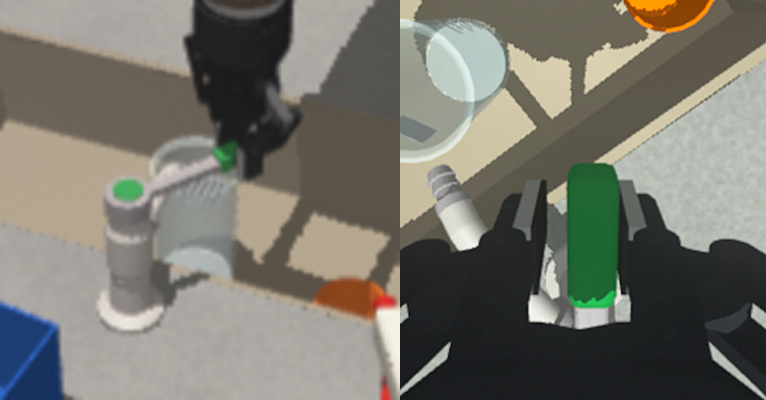

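The lever is following (force 5.6 N), midway. On to the stop.

Call:
arm_command([
  [[2,-13,1,-7,24],[2,-26,4,-14,24],[2,-38,7,-21,24],[2,-43,8,-22,24],[2,-43,8,-22,24]],
], newtons=30)

```text
time_s: 14.85
eef_pos: [0.5809, 0.0632, 0.1133]
orientation: [1.854, 1.569, 1.581]
wrist_force: [5.5, 4.9, -0.1]
grip_width: 0.0241
```

```bash
python3 -c "
from h import *
from rig import ctrl
lev(54.4)
s=ctrl.camera('scene')['image'][170:290,210:330,::-1];b=ctrl.camera('wrist')['image'][100:,130:390,::-1]
cv2.imwrite('pics/c16.png',cv2.hconcat([cv2.resize(s,(400,400),interpolation=2),cv2.resize(b,(366,400),interpolation=2)]))
"
```

```text
t 14.85 tcp [0.5809 0.0632 0.1133] F [ 5.5  4.9 -0.1] w 24.1 q [-0.1   0.31  1.68  0.    1.15 -1.4 ]
x [-0.     0.002 -1.   ] jaw y [0.269 0.963 0.002] shift mm [1.3 0.9 0.4]
jaw angle 74.4 turn -0.5
```

View pics/c16.png

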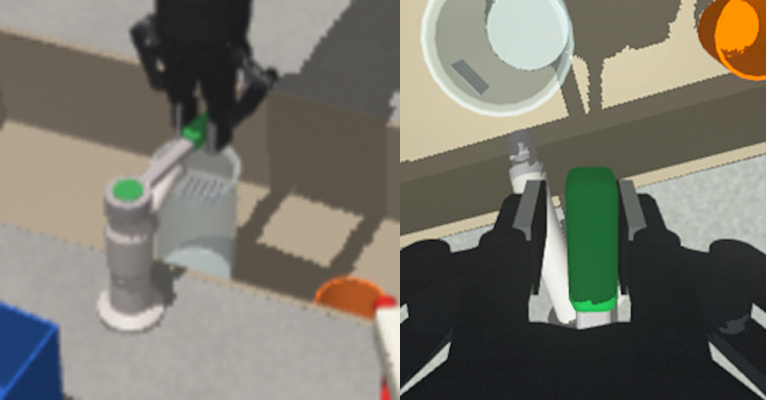

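Call:
arm_command([
  [[1,-3,0,0,24],[1,-6,0,0,24],[1,-6,0,0,24]],
])

```text
time_s: 15.25
eef_pos: [0.5808, 0.0627, 0.1132]
orientation: [1.523, 1.56, 1.246]
wrist_force: [5.0, 18.2, 0.9]
grip_width: 0.0239
```

```bash
python3 -c "
from h import *
lev(54.4)
"
```

```text
t 15.25 tcp [0.5808 0.0627 0.1132] F [ 5.  18.2  0.9] w 23.9 q [-0.1   0.31  1.69  0.01  1.15 -1.4 ]
x [ 0.003  0.01  -1.   ] jaw y [0.273 0.962 0.011] shift mm [1.2 1.4 0.3]
jaw angle 74.1 turn -0.8
```

Force rose 7→19 N with only 0.5 mm of motion: the lever is at its stop. Final check views.

```bash
python3 -c "
from h import *
from rig import ctrl
for k in range(4): c=ctrl.camera('wrist')
s=ctrl.sense();T=np.eye(4);T[:3,:3]=tool(s);T[:3,3]=s['eef_pos'];c['T']=T@np.array(c['tool_from_camera'])
a=ctrl.camera('scene')['image'][:,:,::-1];b=c['image'][:,:,::-1]
cv2.imwrite('pics/c17.png',cv2.hconcat([cv2.resize(a,(400,300)),cv2.resize(b,(400,300))]))
cv2.imwrite('pics/w17.png',b)
lev(54.4)
"
```

```text
t 15.5 tcp [0.5808 0.0627 0.1132] F [ 4.4 18.7  0.7] w 23.8 q [-0.1   0.31  1.69  0.01  1.15 -1.4 ]
x [ 0.003  0.01  -1.   ] jaw y [0.273 0.962 0.01 ] shift mm [1.2 1.4 0.3]
jaw angle 74.2 turn -0.7
```

View pics/c17.png

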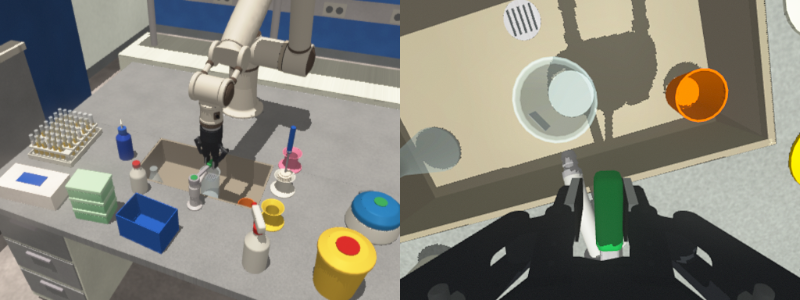

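View pics/w17.png

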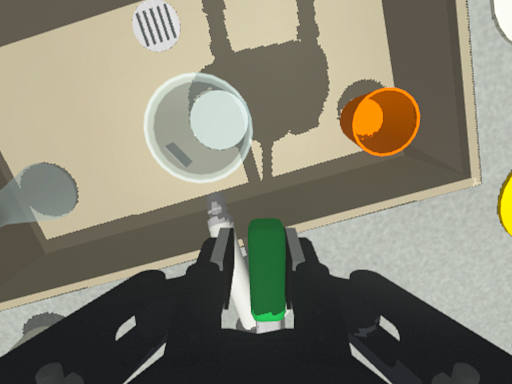

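The wrist view shows the green grip (267,270) held 16° short of the spout. The beaker (199,127) is upright under the nozzle, the cup and flask are in place, and the scene view shows the brush in its stand. Handing in.

```bash
python3 -c "
from rig import ctrl
print(ctrl.finish_job())"
```

```text
the job is handed in; nothing more can be done
None
```

I washed the beaker with two down-and-up strokes and stood the brush back in its white stand. I then swung the tap lever to its stop and handed the job in while still holding it there. The robot's clock read about 15.5 s; no verdict is reported on hand-in.

- **Strokes:** I estimate the tip was about 15 and 12 mm above the beaker's underside at the bottoms, and about 100 mm above it at the tops. These come from the arm's pose, and no contact force showed during the strokes.
- **Brush:** it stands free in the stand with its handle top at the same pixel as at the start, within about 1 px.
- **Lever:** when I pressed further, the wrist force rose from about 7 to 19 N over 0.5 mm of motion, so it was against its stop. The push was still 19 N at the last reading. The lever angle itself is not measured directly.
- **Beaker and other vessels:** the last wrist and scene views showed the beaker upright under the nozzle. I saw no sign that the cup, flask or bottles had moved, but I judged this by eye and did not measure their positions again at the end.
- **Disagreements:** the two measurements of the lever grip and the beaker rim differed by 4 to 5 mm. The tool axis also drifted by up to about 1°, which I allowed for when putting the brush back.

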